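Tap three paint pots for the loose lid and hold it open

ROBOT

A 6-joint arm with a two-finger parallel gripper is mounted at the origin on the work surface. World frame = base frame: x ahead of the robot, y to its left, z up, the work surface at z = 0. Lengths are in m, angles in rad, forces in N, time in s.
With the tool pointing down it reaches from about 0.3 to 0.875 m from the base axis. Payload 6.4 kg.
Tool frame: the origin (TCP) lies at the very end of the fingers, on their centre line; the grasp point (between the pads) lies 19 mm behind it; z points along the fingers, y is the line along which they close (so a half turn about z gives the same grasp; the last joint's range is limited). The gripper opens to 85 mm and grips with 20 to 120 N. Pads are 22 mm wide; open, the fingers measure 114 mm over their backs; the gripper's body (76 mm by 85 mm) begins 54 mm behind the grasp point. The pads swing forward as they close: fully open they stand 13 mm farther back than shut.
Start: joints at [-1.422, 0.181, 1.607, -0, 1.354, -0.206], TCP at [0.2, -0.539, 0.231] pointing down, gripper open.
Joint ranges: [-2.99, 2.99], [-0.89, 2.07], [0.3, 2.58], [-1.14, 4.28], [0, 2.63], [-3.12, 3.12]. Speed limits (rad/s): [2.57, 2.57, 3.01, 3.14, 3.14, 3.14].

INTERFACE

Orientations are given as a rotation vector (axis times angle).
In Python, from cell import manip gives the robot as it stands.
- The arm moves only by the tool apply_moves, never from a script. Its argument "moves" is a list of rows, each a list of 5 numbers: the shift along the tool's x, y, z in cm, then the turn about the tool's z in rad, then the opening, from 0 (shut) to 1 (fully open). A call has 1 to 5 rows; each row is the pose to reach, as a shift and turn from the pose commanded when the call began, along the tool's axes at that moment; what a row does not reach only later rows make up. A row lasts 1/12 s, in which the tool goes at most 41.7 mm and 7.16 degrees, less where a joint would pass 70% of its speed; a pose out of reach is approached as far as the arm can. A call with a gripper value outside its range is refused whole. The fingers move at their own pace and stop on an object; "grip_force" is the grip in N (left out, the last holds). Time passes only in rows, so rows that repeat a pose let the fingers close. It gives the time, the measured TCP pose, the force, the opening and the grip force at its end, in the units of the state.
- manip.state(): the state, without advancing time (a new reading comes with each control period).
- manip.camera(name): name is "scene" or "top" or "wrist"; returns (picture, depth): 400x640x3 uint8, blue, green, red; 400x640 float32, m along the optical axis (not along the pixel's ray), 0 where there is no reading.
- manip.camera_params(name): a dict with "fovy" (degrees; the focal length in pixels is half the picture's height over the tangent of half this angle, whatever the lens; pixels are square), "cx", "cy" (the principal point, pixels), "extrinsics" (4x4, takes a point from camera to world coordinates). Camera axes: x right, y up, looking along -z (the intrinsics and any distortion apply to the point x, -y, -z); pixel columns grow to the right and rows downward; lengths in m; the calibration is good to about 2 mm. The wrist camera is an equidistant fisheye: a pixel r from the principal point sees the ray r / f radians off the axis. A picture is of the moment at which its call begins: read the wrist's pose just before it. camera_params takes no time and is no camera call; for the wrist camera it gives the pose at the moment of the call.
- manip.job_done(): hands the job in; it is judged then, once.
The state is a dict: "time": time; "qpos": joint angles; "joint_vel": joint speeds; "tau": joint torques, N m; "tool_pos": TCP position; "eef_rot": TCP orientation; "ft_force": force on the tool from outside, world axes, zero at the start; "wrist_torque": the same for the moment, N m; "width": finger opening in m; "grasp_force": force on a finger pad.
Only numpy, scipy, OpenCV 4.12 (cv2) and the standard library are available. Lean on these libraries where they do the work, as an engineer would, in place of code of your own. Each camera call takes 0.05 s, during which the arm holds its last target. There are 200 camera calls.

TASK

Two of the three flip-top paint pots in the rack have lids stuck fast with dried paint; one lid is loose and dips a little when tapped. With the fingertips tap down on the tab of each lid, in turn from the pot nearest the robot's base to the farthest, then take the loose lid by its tab, lift it about 45 degrees open and finish while still holding it open, so that the painter can dip a brush. Leave the cup, dropper bottle and palette dish alone.

Things in the scene. Friction and masses are not known exactly. Their poses are not given: they have to be found in the camera images.
- rack: Fixed plywood block, 94 (x) by 250 (y) by 22 mm high, a 34 mm high lip along its -x side; origin under its centre. Three like pots (jar 52 mm across) are fixed in it 80 mm apart along y, the row running roughly away from the robot; grey disc lids 50 mm across, 10 mm thick, their tops 78 mm above the table; tabs point to the rack's +x, roughly to the robot's left.
- tab_near (a point): Point to tap: middle of the top face of the nearest (rack +y) pot's lid tab. x: the way the tab points; y: along the row, towards the pot nearest the robot; z up. Tab 10 mm wide (y), 9 mm thick (z), from 10 mm beyond this point back to the lid's rim 19 mm behind. The hinge axis, parallel to y, is 71 mm behind this point (-x) and 8 mm lower. The point stays with the rack, not the lid.
- tab_middle (a point): Point to tap: middle of the top face of the middle pot's lid tab. x: the way the tab points; y: along the row, towards the pot nearest the robot; z up. Tab 10 mm wide (y), 9 mm thick (z), from 10 mm beyond this point back to the lid's rim 19 mm behind. The hinge axis, parallel to y, is 71 mm behind this point (-x) and 8 mm lower. The point stays with the rack, not the lid.
- tab_far (a point): Point to tap: middle of the top face of the farthest (rack -y) pot's lid tab. x: the way the tab points; y: along the row, towards the pot nearest the robot; z up. Tab 10 mm wide (y), 9 mm thick (z), from 10 mm beyond this point back to the lid's rim 19 mm behind. The hinge axis, parallel to y, is 71 mm behind this point (-x) and 8 mm lower. The point stays with the rack, not the lid.
- lid (a joint): Opening (rad) of the loose lid, whichever pot it is on: 0 closed, growing as the tab rises and swings back to the hinge side, stop at 1.4. Tapped, it dips to a stop at -0.1 (tab 7 mm down at under 0.5 N) and springs back; stuck lids do not give. A light spring shuts it when let go (some 1.7 N at the tab at 0.75 rad).
- water_cup: Loose white plastic cup, 76 mm across, 100 mm high, origin under its centre; leave alone.
- dropper: Loose white dropper bottle, 28 mm across, 80 mm high, origin under its centre; leave alone.
- palette: Loose white palette dish, 120 mm across, 15 mm high, origin under its centre; leave alone.

How it is judged:
By the outcome, as a careful person would: the job done as asked, in the order asked, and still so for the second after the job is handed in, while the arm keeps its last pose, push and grip.
It also fails if it takes over 48 s, if anything falls off the work surface, if the arm or the gripper's body presses on something with over 40 N, if the wrist force passes 120 N, or if a joint passes its speed limit or range.

## Working session

There is one attempt and no reset: what is moved stays moved. The work goes in short steps, Python scripts to look and compute and a tool call to move; the robot and the scene stay as the last step left them, time stands still between calls to the robot, and variables do not carry over. Pictures are saved under pics/ and viewed, at most 10 in all, crops included, and the job is handed in when it is done.

Besides the shell and the picture viewer there is one more tool, called after "Call:" as name(argument=value, ...), one argument or row to a line, values as JSON. apply_moves: Moves the arm, as the interface text tells. Its arguments: {"type":"object","properties":{"moves":{"type":"array"},"grip_force":{"type":"number"}},"required":["moves"]}

```bash
mkdir -p pics; python3 - <<'E'
from cell import manip
import cv2,numpy as np
s=manip.state();print({k:np.round(v,3) for k,v in s.items()})
for n in("scene","top"):
    p,d=manip.camera(n);cv2.imwrite(f"pics/{n}0.png",p);np.save(f"{n}0.npy",d)
    c=manip.camera_params(n);print(n,c)
E
```

```text
{'time': np.float64(0.0), 'qpos': array([-1.422,  0.182,  1.608, -0.   ,  1.354, -0.206]), 'joint_vel': array([ 0.   ,  0.002, -0.001,  0.001, -0.002, -0.001]), 'tau': array([-1.0000e-03, -4.4487e+01, -3.5134e+01, -0.0000e+00,  9.0000e-03,
       -0.0000e+00]), 'tool_pos': array([ 0.2  , -0.539,  0.23 ]), 'eef_rot': array([-3.091, -0.554, -0.   ]), 'ft_force': array([0.082, 0.34 , 0.615]), 'wrist_torque': array([-0.006, -0.023,  0.03 ]), 'grasp_force': np.float64(0.0), 'width': np.float64(0.085)}
scene {'fovy': 42.46148534540403, 'cx': 313.879632121011, 'cy': 206.48952430101127, 'extrinsics': array([[ 0.61094981, -0.52505914,  0.59249745,  1.30977179],
       [ 0.79155788,  0.41770131, -0.44605127, -0.58329691],
       [-0.01328367,  0.74151097,  0.67080923,  0.92710528],
       [ 0.        ,  0.        ,  0.        ,  1.        ]])}
top {'fovy': 57.69713073019609, 'cx': 322.69503843644304, 'cy': 201.76027289351802, 'extrinsics': array([[-0.0184359 ,  0.99665965, -0.07955915,  0.48507003],
       [-0.99980893, -0.0188942 , -0.00501146,  0.01147385],
       [-0.00649792,  0.07945155,  0.99681755,  1.0562566 ],
       [ 0.        ,  0.        ,  0.        ,  1.        ]])}
```

View pics/top0.png

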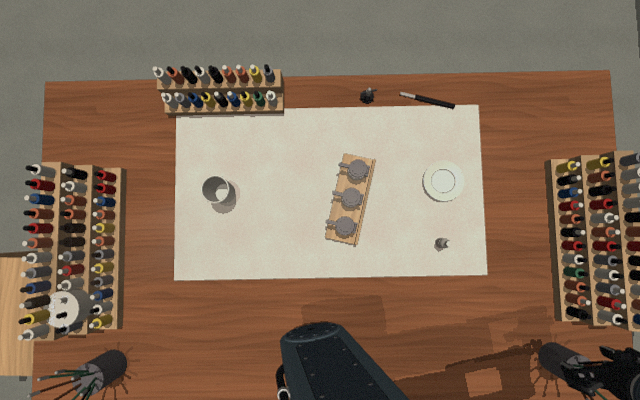

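View pics/scene0.png

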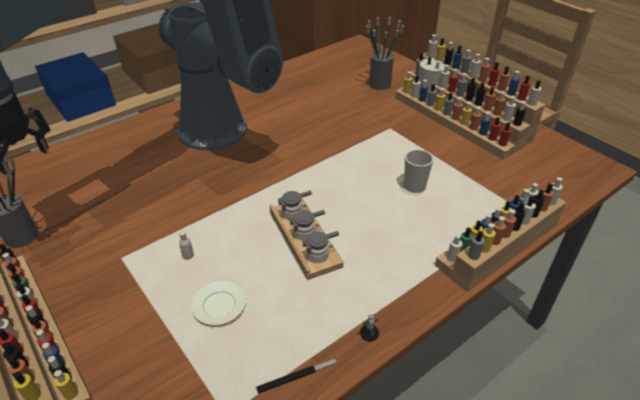

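The top view shows the rack at about (350,198), with lids at (344,227) near, (350,198) middle and (357,171) far, and tabs pointing left. In the scene view the tabs point right, toward the cup. Next I'll measure the lids.

```bash
cat > h.py <<'E'
import numpy as np,cv2
from cell import manip
def world(n,d,c=None):
    c=c or manip.camera_params(n);f=200/np.tan(np.radians(c['fovy'])/2)
    v,u=np.mgrid[0:400,0:640]
    P=np.stack([(u-c['cx'])/f*d,-(v-c['cy'])/f*d,-d],-1)
    return P@c['extrinsics'][:3,:3].T+c['extrinsics'][:3,3]
E
python3 - <<'E'
from h import *
R={}
for n,box in(("top",(310,140,390,255)),("scene",(260,180,350,280))):
    d=np.load(f"{n}0.npy");W=world(n,d);p=cv2.imread(f"pics/{n}0.png")
    m=(W[...,2]>.064)&(W[...,2]<.09)&(d>0);b=np.zeros_like(m);b[box[1]:box[3],box[0]:box[2]]=1;m&=b
    k,l,st,_=cv2.connectedComponentsWithStats(m.astype(np.uint8))
    for i in range(1,k):
        if st[i,4]<20: continue
        q=W[l==i]; print(n,st[i],"med z",np.median(q[:,2]).round(4),"min",q.min(0).round(3),"max",q.max(0).round(3))
        xy=q[:,:2].astype(np.float32); dist=lambda c:0
        # disc: largest inscribed via median iter
        c=np.median(xy,0)
        for _ in range(20):
            s=xy[np.hypot(*(xy-c).T)<.026]; c=s.mean(0)
        far=xy[np.argsort(-np.hypot(*(xy-c).T))[:6]].mean(0)
        print("  centre",c.round(4),"tip",far.round(4),"len",np.hypot(*(far-c)).round(4),"ang",np.degrees(np.arctan2(*(far-c)[::-1])).round(1))
E
```

```text
top [338 159  32  19 336] med z 0.078 min [ 0.63  -0.112  0.067] max [ 0.679 -0.027  0.084]
  centre [ 0.6542 -0.0797] tip [ 0.666 -0.029] len 0.052 ang 76.8
top [332 188  32  18 335] med z 0.0777 min [ 0.553 -0.093  0.066] max [ 0.599 -0.009  0.084]
  centre [ 0.5764 -0.0608] tip [ 0.5891 -0.0106] len 0.0517 ang 75.8
top [325 216  33  19 338] med z 0.0779 min [ 0.475 -0.075  0.066] max [0.524 0.011 0.085]
  centre [ 0.4994 -0.0421] tip [0.512  0.0084] len 0.0521 ang 76.1
scene [278 190  34  19 346] med z 0.0795 min [ 0.472 -0.077  0.064] max [0.522 0.01  0.087]
  centre [ 0.502  -0.0518] tip [0.5087 0.0088] len 0.0609 ang 83.6
scene [289 210  36  20 387] med z 0.0792 min [ 0.551 -0.096  0.064] max [ 0.6   -0.009  0.085]
  centre [ 0.5783 -0.0706] tip [ 0.5871 -0.0107] len 0.0606 ang 81.7
scene [302 231  37  21 426] med z 0.0789 min [ 0.624 -0.116  0.064] max [ 0.677 -0.029  0.085]
  centre [ 0.6554 -0.0895] tip [ 0.6651 -0.0305] len 0.0597 ang 80.6
```

Call:
apply_moves(
  moves=[
    [3.2,-2.66,0,-0.12,0],
    [6.4,-5.3,0,-0.24,0],
    [9.6,-8,0,-0.36,0],
    [12.8,-10.6,0,-0.48,0],
    [16,-13.3,0,-0.6,0],
  ],
)

```text
time: 0.52
tool_pos: [0.3039, -0.3571, 0.2308]
eef_rot: [-2.786, -1.45, -0.0]
ft_force: [1.1, -0.3, -0.3]
width: 0.0255
grasp_force: 0.0
```

```bash
cat >> h.py <<'E'
from scipy.spatial.transform import Rotation as Ro
def rel(p,yaw=1.333):
    "shift in tool cm + turn to reach p with tool down, tool x at yaw"
    s=manip.state();R=Ro.from_rotvec(s['eef_rot']).as_matrix()
    print("t",s['time'].round(2),"pos",s['tool_pos'].round(4),"F",np.round(s['ft_force'],2),"w",s['width'].round(4),"tilt",R[:,2].round(3))
    print("rel cm",(R.T@(np.array(p)-s['tool_pos'])*100).round(2),"turn",-np.round(yaw-np.arctan2(R[1,0],R[0,0]),3))
NEAR=(.5098,.0007);MID=(.5868,-.0180);FAR=(.6646,-.0369)
E
python3 -c "
from h import *
rel((*NEAR,.15))"
```

```text
Traceback (most recent call last):
  File "h.py", line 12, in rel
    print("t",s['time'].round(2),"pos",s['tool_pos'].round(4),"F",np.round(s['ft_force'],2),"w",s['width'].round(4),"tilt",R[:,2].round(3))
              ^^^^^^^^^^^^^^^
AttributeError: 'float' object has no attribute 'round'
```

```bash
sed -i "s/s\['time'\].round(2)/round(s['time'],2)/; s/s\['width'\].round(4)/round(float(s['width']),4)/" h.py
python3 -c "
from h import *
rel((*NEAR,.23))"
```

```text
t 0.52 pos [ 0.3039 -0.3571  0.2308] F [ 1.06 -0.26 -0.26] w 0.0255 tilt [-0.     0.001 -1.   ]
rel cm [41.13 -3.66  0.1 ] turn -0.373
```

Call:
apply_moves(
  moves=[
    [4,-0.36,0,-0.09,0],
    [8,-0.7,0,-0.18,0],
    [12,-1.1,0,-0.27,0],
    [16,-1.4,0,-0.36,0],
    [20,-1.8,0,-0.373,0],
  ],
)

```text
time: 0.93
tool_pos: [0.4048, -0.1835, 0.2312]
eef_rot: [2.47, 1.941, 0.0]
ft_force: [1.4, -1.1, 0.6]
width: -0.0001
grasp_force: 0.0
```

```bash
python3 -c "
from h import *
rel((*NEAR,.15))"
```

```text
t 0.93 pos [ 0.4048 -0.1835  0.2312] F [ 1.39 -1.13  0.62] w -0.0001 tilt [ 0. -0. -1.]
rel cm [20.38  5.85  8.12] turn -0.001
```

Call:
apply_moves(
  moves=[
    [4,1.2,0,0,0],
    [8,2.3,1.5,0,0],
    [12,3.5,3.5,0,0],
    [15,4.6,5.5,0,0],
    [18,5.3,7.5,0,0],
  ],
)

```text
time: 1.35
tool_pos: [0.5003, -0.0215, 0.1558]
eef_rot: [2.473, 1.936, 0.002]
ft_force: [1.2, -0.5, 0.5]
width: -0.0001
grasp_force: 0.0
```

Call:
apply_moves(
  moves=[
    [1,0.2,0,0,0],
    [2,0.4,0,0,0],
    [2,0.4,0,0,0],
  ],
)

```text
time: 1.6
tool_pos: [0.5083, -0.004, 0.1566]
eef_rot: [-2.473, -1.938, -0.0]
ft_force: [0.3, -1.1, 0.0]
width: 0.0001
grasp_force: 0.0
```

```bash
python3 -c "
from h import *
rel((*NEAR,.1))
print(manip.camera_params('wrist'))
p,d=manip.camera('wrist');cv2.imwrite('pics/w1.png',p);np.save('w1.npy',d)"
```

```text
t 1.6 pos [ 0.5083 -0.004   0.1566] F [ 0.32 -1.09  0.01] w 0.0001 tilt [ 0.  0. -1.]
rel cm [0.49 0.03 5.66] turn -0.003
{'fovy': 65.70646984690485, 'cx': 320.1810031017386, 'cy': 203.4957304392944, 'extrinsics': array([[ 9.70844069e-01,  2.27111878e-01,  7.66941213e-02,
         5.28802339e-01],
       [-2.39711720e-01,  9.19424058e-01,  3.11765445e-01,
         7.65937378e-02],
       [ 2.91215671e-04, -3.21060113e-01,  9.47058773e-01,
         2.98960809e-01],
       [ 0.00000000e+00,  0.00000000e+00,  0.00000000e+00,
         1.00000000e+00]])}
```

View pics/w1.png

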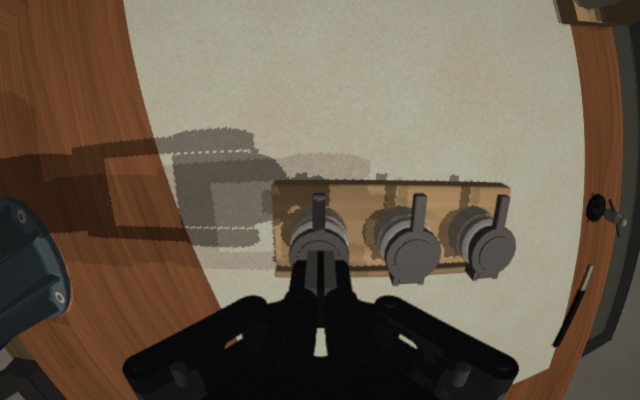

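The wrist view shows the tab tips at about (319,195), (419,195) and (502,196). I'll cast these onto z=0.078 and compare.

```bash
cat >> h.py <<'E'
def wray(c,u,v,z):
    f=200/np.tan(np.radians(c['fovy'])/2);x,y=u-c['cx'],v-c['cy'];r=np.hypot(x,y);t=r/f
    d=c['extrinsics'][:3,:3]@np.array([x/r*np.sin(t),-y/r*np.sin(t),-np.cos(t)]);o=c['extrinsics'][:3,3]
    return o+d*(z-o[2])/d[2]
E
python3 - <<'E'
from h import *
c=manip.camera_params('wrist');d=np.load('w1.npy');p=cv2.imread('pics/w1.png').astype(int)
t=np.array([.236,.972])
f=200/np.tan(np.radians(c['fovy'])/2)
for (u,v),P in zip(((319,195),(419,195),(502,196)),(NEAR,MID,FAR)):
    # tab centreline: grey (low saturation, dark) columns around
    for vv in (v+1,v+12):
        row=p[vv,u-18:u+18];g=(row.max(1)-row.min(1)<25)&(row.max(1)<130);us=np.where(g)[0]+u-18
        uc=us.mean();q=wray(c,uc,vv,.078)
        x,y=uc-c['cx'],vv-c['cy'];th=np.hypot(x,y)/f
        dd=d[vv,int(uc)];n=np.hypot(x,y);ray=np.array([x/n*np.tan(th),-y/n*np.tan(th),-1])*dd
        W=c['extrinsics'][:3,:3]@ray+c['extrinsics'][:3,3]
        e=q[:2]-P
        print(vv,us.min(),us.max(),q.round(4),"along tab",(e@t).round(4),"along row(y)",(e@[-.972,.236]).round(4),"depth pt",W.round(4))
E
```

```text
196 312 325 [0.5112 0.0085 0.078 ] along tab 0.0079 along row(y) 0.0005 depth pt [0.5111 0.0082 0.0771]
207 312 324 [5.087e-01 1.000e-04 7.800e-02] along tab -0.0008 along row(y) 0.0009 depth pt [5.088e-01 4.000e-04 7.890e-02]
196 414 426 [ 0.5877 -0.0102  0.078 ] along tab 0.0077 along row(y) 0.001 depth pt [ 0.5878 -0.0104  0.0776]
207 401 425 [ 0.5819 -0.0181  0.078 ] along tab -0.0013 along row(y) 0.0048 depth pt [ 0.5819 -0.0182  0.0779]
197 498 509 [ 0.6639 -0.0295  0.078 ] along tab 0.0071 along row(y) 0.0024 depth pt [ 0.6638 -0.0294  0.0783]
208 496 507 [ 0.6615 -0.0391  0.078 ] along tab -0.0029 along row(y) 0.0025 depth pt [ 0.6614 -0.039   0.0781]
```

Call:
apply_moves(
  moves=[
    [0.4,0,3,0,0],
    [0.4,0,5.5,0,0],
    [0.4,0,6.8,0,0],
    [0.4,0,7.3,0,0],
    [0.4,0,7.3,0,0],
  ],
)

```text
time: 2.07
tool_pos: [0.5083, -0.0024, 0.0832]
eef_rot: [-2.476, -1.933, 0.001]
ft_force: [0.0, 0.2, 0.0]
width: 0.0001
grasp_force: 0.0
```

```bash
sed -i "s/^NEAR.*/NEAR=(.509,.0);MID=(.586,-.0185);FAR=(.663,-.038)/" h.py;python3 -c "
from h import *
rel((*NEAR,.078))"
```

```text
t 2.07 pos [ 0.5083 -0.0024  0.0832] F [0.01 0.18 0.03] w 0.0001 tilt [-0.001 -0.    -1.   ]
rel cm [0.25 0.01 0.52] turn -0.007
```

Call:
apply_moves(
  moves=[
    [0.2,0,0.25,0,0],
    [0.2,0,0.4,0,0],
    [0.2,0,0.55,0,0],
    [0.2,0,0.65,0,0],
    [0.2,0,0.65,0,0],
  ],
)

```text
time: 2.48
tool_pos: [0.51, 0.0005, 0.078]
eef_rot: [2.473, 1.935, 0.001]
ft_force: [-2.1, -0.8, 5.3]
width: 0.0002
grasp_force: 3.0
```

Call:
apply_moves(
  moves=[
    [0,0,0.1,0,0],
    [0,0,0.2,0,0],
    [0,0,0.2,0,0],
  ],
)

```text
time: 2.73
tool_pos: [0.5102, 0.0005, 0.0779]
eef_rot: [2.472, 1.936, 0.001]
ft_force: [-10.3, 1.0, 24.9]
width: 0.0001
grasp_force: 12.0
```

```bash
python3 -c "
from h import *
rel((*MID,.09))"
```

```text
t 2.73 pos [5.102e-01 5.000e-04 7.790e-02] F [-10.27   0.98  24.9 ] w 0.0001 tilt [ 0.001 -0.001 -1.   ]
rel cm [-0.02  7.82 -1.19] turn -0.004
```

Call:
apply_moves(
  moves=[
    [0,0,-2.5,0,0],
    [0,3.9,-2.8,0,0],
    [0,7.8,-2.5,0,0],
    [0,7.8,-1.0,0,0],
    [0,7.8,-0.9,0,0],
  ],
)

```text
time: 3.15
tool_pos: [0.5857, -0.0184, 0.0827]
eef_rot: [-2.474, -1.935, 0.001]
ft_force: [-1.4, 0.6, -1.3]
width: 0.0002
grasp_force: 0.0
```

```bash
python3 -c "
from h import *
rel((*MID,.078))"
```

```text
t 3.15 pos [ 0.5857 -0.0184  0.0827] F [-1.37  0.56 -1.29] w 0.0002 tilt [-0.001  0.    -1.   ]
rel cm [0.   0.03 0.47] turn -0.006
```

Call:
apply_moves(
  moves=[
    [0,0,0.25,0,0],
    [0,0,0.4,0,0],
    [0,0,0.55,0,0],
    [0,0,0.65,0,0],
    [0,0,0.7,0,0],
  ],
)

```text
time: 3.57
tool_pos: [0.5844, -0.0177, 0.078]
eef_rot: [-2.474, -1.936, 0.001]
ft_force: [-6.6, 0.3, 11.8]
width: -0.0
grasp_force: 5.7
```

Call:
apply_moves(
  moves=[
    [0,0,-2.5,0,0],
    [0,3.9,-2.8,0,0],
    [0,7.8,-2.5,0,0],
    [0,7.9,-0.8,0,0],
    [0,7.9,0.3,0,0],
  ],
)

```text
time: 3.98
tool_pos: [0.6633, -0.0376, 0.0741]
eef_rot: [2.473, 1.934, 0.003]
ft_force: [-2.1, 0.5, -1.0]
width: 0.0001
grasp_force: 0.2
```

```bash
python3 -c "
from h import *
rel((*FAR,.078))"
```

```text
t 3.98 pos [ 0.6633 -0.0376  0.0741] F [-2.08  0.53 -1.02] w 0.0001 tilt [ 0.003 -0.001 -1.   ]
rel cm [-0.04 -0.02 -0.39] turn -0.006
```

Call:
apply_moves(
  moves=[
    [0,0,0.1,0,0],
    [0,0,0.1,0,0],
    [0,0,-1.5,0,0],
    [0,0,-3,0,0.4],
    [0.3,0,-3,0,0.4],
  ],
)

```text
time: 4.4
tool_pos: [0.6629, -0.0342, 0.1071]
eef_rot: [2.472, 1.934, 0.003]
ft_force: [0.8, -0.9, 1.1]
width: 0.0232
grasp_force: 0.0
```

Call:
apply_moves(
  moves=[
    [0,0,0,0,0.4],
    [0,0,0,0,0.4],
    [0,0,0,0,0.4],
  ],
)

```text
time: 4.65
tool_pos: [0.6612, -0.0336, 0.1026]
eef_rot: [-2.473, -1.935, 0.002]
ft_force: [0.5, -0.4, -0.1]
width: 0.0346
grasp_force: 0.0
```

```bash
python3 -c "
from h import *
rel((FAR[0]+.0008,FAR[1]+.003,.066))
c=manip.camera_params('wrist')
p,d=manip.camera('wrist');cv2.imwrite('pics/w2.png',p)"
```

```text
t 4.65 pos [ 0.6612 -0.0336  0.1026] F [ 0.5  -0.41 -0.13] w 0.0346 tilt [-0.002  0.    -1.   ]
rel cm [-0.07  0.3   3.66] turn -0.005
```

View pics/w2.png

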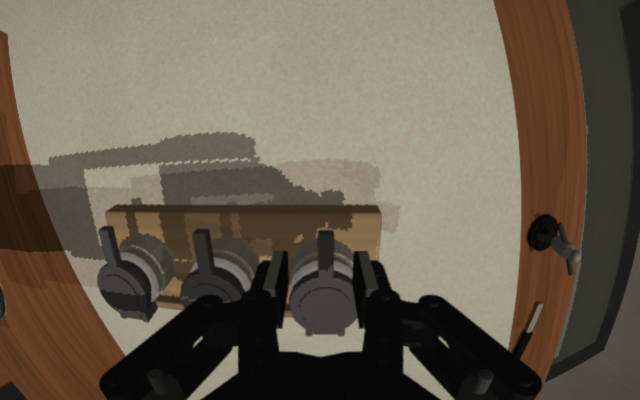

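The tab at (326,240) sits between the open fingers at columns 270–366, about 2 mm toward the far side. I'll descend, centre on it and close.

Call:
apply_moves(
  moves=[
    [0,0.2,1.2,0,0.4],
    [0,0.2,2.5,0,0.4],
    [0,0.2,3.6,0,0.4],
    [0,0.2,3.6,0,0.4],
    [0,0.2,3.6,0,0.4],
  ],
)

```text
time: 5.12
tool_pos: [0.6628, -0.0343, 0.0654]
eef_rot: [-2.472, -1.934, 0.004]
ft_force: [0.4, -0.6, 0.9]
width: 0.0344
grasp_force: 0.0
```

Call:
apply_moves(
  moves=[
    [0,0,0,0,0],
    [0,0,0,0,0],
    [0,0,0,0,0],
    [0,0,0,0,0],
    [0,0,0,0,0],
  ],
  grip_force=20,
)

```text
time: 5.53
tool_pos: [0.6644, -0.0346, 0.0682]
eef_rot: [2.474, 1.936, 0.0]
ft_force: [-0.8, 0.2, -0.1]
width: 0.009
grasp_force: 25.5
```

```bash
python3 -c "
from h import *
rel((FAR[0]+.0008,FAR[1]+.003,.066))
p,d=manip.camera('wrist');cv2.imwrite('pics/w3.png',p)"
```

```text
t 5.53 pos [ 0.6644 -0.0346  0.0682] F [-0.79  0.22 -0.1 ] w 0.009 tilt [ 0. -0. -1.]
rel cm [-0.06 -0.05  0.22] turn -0.005
```

View pics/w3.png

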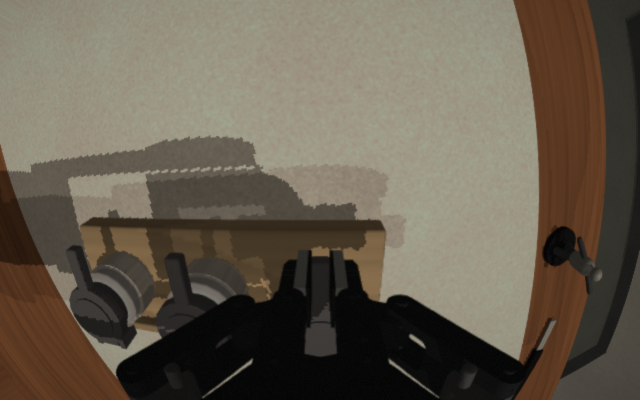

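Call:
apply_moves(
  moves=[
    [0,0,0,0,0.3],
    [0,0,0,0,0.3],
    [0,0,0.2,0,0.3],
    [0,0,0.35,0,0.3],
    [0,0,0.35,0,0.3],
  ],
)

```text
time: 6.0
tool_pos: [0.6641, -0.0345, 0.0638]
eef_rot: [-2.474, -1.935, 0.001]
ft_force: [0.3, -0.8, -1.0]
width: 0.0254
grasp_force: 0.0
```

Call:
apply_moves(
  moves=[
    [0,0,0,0,0],
    [0,0,0,0,0],
    [0,0,0,0,0],
    [0,0,0,0,0],
    [0,0,0,0,0],
  ],
  grip_force=20,
)

```text
time: 6.42
tool_pos: [0.6643, -0.0345, 0.0643]
eef_rot: [-2.474, -1.936, -0.0]
ft_force: [0.1, 0.1, -0.3]
width: 0.0091
grasp_force: 25.0
```

Call:
apply_moves(
  moves=[
    [-0.07,0,-0.7,0,0],
    [-0.2,0,-1.38,0,0],
    [-0.39,0,-2.05,0,0],
    [-0.65,0,-2.7,0,0],
    [-0.97,0,-3.32,0,0],
  ],
)

```text
time: 6.83
tool_pos: [0.6617, -0.0444, 0.098]
eef_rot: [-2.474, -1.936, 0.001]
ft_force: [0.7, -2.3, -5.8]
width: 0.0094
grasp_force: 23.9
```

Call:
apply_moves(
  moves=[
    [-0.3,0,-0.5,0,0],
    [-0.65,0,-0.96,0,0],
    [-1.03,0,-1.4,0,0],
    [-1.45,0,-1.81,0,0],
    [-1.45,0,-1.81,0,0],
  ],
)

```text
time: 7.25
tool_pos: [0.6584, -0.0586, 0.1164]
eef_rot: [-2.475, -1.935, -0.0]
ft_force: [0.2, 0.8, -3.9]
width: 0.0095
grasp_force: 22.8
```

```bash
python3 - <<'E'
from h import *
rel((*FAR,.078))
for n in("scene","wrist"):
    p,d=manip.camera(n);cv2.imwrite(f"pics/{n}4.png",p)
    if n=="scene": cv2.imwrite("pics/s4c.png",cv2.resize(p[160:290,240:400],None,fx=4,fy=4,interpolation=cv2.INTER_CUBIC))
E
```

```text
t 7.25 pos [ 0.6584 -0.0586  0.1164] F [ 0.24  0.78 -3.92] w 0.0095 tilt [ 0.  0. -1.]
rel cm [ 2.11 -0.05  3.84] turn -0.006
```

View pics/s4c.png

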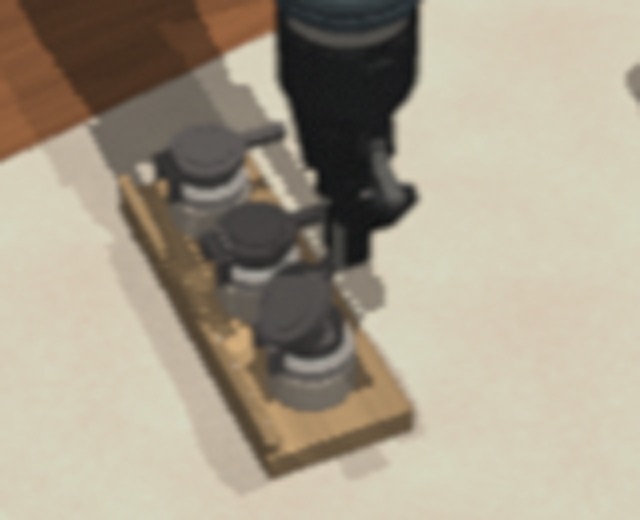

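View pics/wrist4.png

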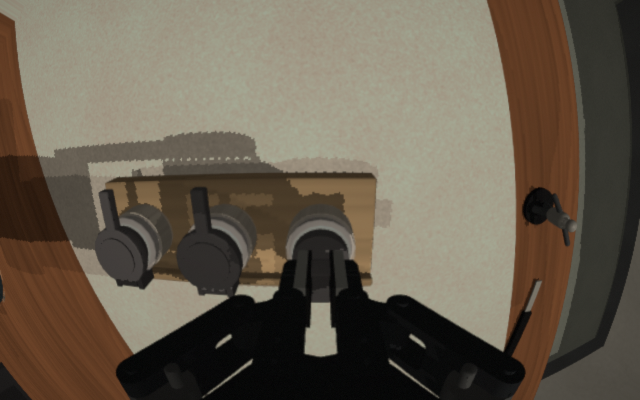

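The scene crop shows the far lid raised, with its disc at about (298,305) and the tab in the fingers. The wrist view shows the tab between the pads at (320,270). I'll check the angle by fitting a plane to the lid's depth.

```bash
python3 - <<'E'
from h import *
p,d=manip.camera("scene");W=world("scene",d)
b=np.zeros(d.shape,bool);b[229:243,308:322]=1
q=W[b&(d>0)];c=np.median(q,0)
for _ in range(5):
    u,s,v=np.linalg.svd(q-q.mean(0),full_matrices=False);r=abs((q-q.mean(0))@v[2]);q=q[r<max(.003,0)]
n=v[2]*np.sign(v[2][2]);print(len(q),q.mean(0),n,np.degrees(np.arccos(n[2])))
rel((*FAR,.078))
E
```

```text
150 [ 0.65480531 -0.09123252  0.09909202] [-0.06878583 -0.67792222  0.73190845] 42.953374412208426
t 7.4 pos [ 0.6585 -0.0579  0.1158] F [ 0.17 -0.17 -3.04] w 0.009 tilt [ 0.  0. -1.]
rel cm [ 2.04 -0.04  3.78] turn -0.005
```

Call:
apply_moves(
  moves=[
    [-0.15,0,-0.15,0,0],
    [-0.15,0,-0.15,0,0],
    [-0.15,0,-0.15,0,0],
    [-0.15,0,-0.15,0,0],
    [-0.15,0,-0.15,0,0],
  ],
)

```text
time: 7.82
tool_pos: [0.6581, -0.0592, 0.117]
eef_rot: [-2.474, -1.936, -0.0]
ft_force: [1.3, 0.6, -3.7]
width: 0.0094
grasp_force: 22.8
```

```bash
python3 - <<'E'
from h import *
rel((*FAR,.078))
print(manip.state()['grasp_force'])
print(manip.job_done())
E
```

```text
t 7.82 pos [ 0.6581 -0.0592  0.117 ] F [ 1.25  0.57 -3.72] w 0.0094 tilt [-0.  0. -1.]
rel cm [ 2.17 -0.04  3.9 ] turn -0.005
22.787480056285858
the job is handed in; nothing more can be done
None
```

I tapped all three lids from nearest to farthest; the far one was loose, and I handed the job in at 7.8 s with the gripper still holding it open by its tab at about 45° (43° measured, then nudged up slightly).

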